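# Draw the slide gauge out to the tall puppet

### The arm

A 6-joint arm with a two-finger parallel gripper is mounted at the origin on the work surface. World frame = base frame: x ahead of the robot, y to its left, z up, the work surface at z = 0. Lengths are in m, angles in rad, forces in N, time in s.
With the tool pointing down it reaches from about 0.3 to 0.75 m from the base axis. Payload 8.5 kg.
Tool frame: the origin (TCP) lies midway between the tips of the shut fingers; the grasp point (between the pads) lies 19 mm behind it; z points along the fingers, y is the line along which they close (so a half turn about z gives the same grasp; the last joint's range is limited). The gripper opens to 88 mm and grips with 3 to 60 N. Pads are 18 mm wide; open, the fingers measure 123 mm over their backs; the gripper's body (75 mm by 187 mm) begins 45 mm behind the grasp point.
Start: joints at [0.901, 0.381, 1.297, -0, 1.464, -0.215], TCP at [0.242, 0.494, 0.239] pointing down, gripper open.
Joint ranges: [-3.11, 3.11], [-0.89, 2.33], [0.22, 2.48], [-1.42, 4.56], [0.17, 2.85], [-2.88, 2.88]. Speed limits (rad/s): [2.39, 2.39, 3.14, 3.14, 3.14, 3.14].

### API

Orientations are given as a rotation vector (axis times angle).
In Python, from station import ctrl, imaging gives the robot as it stands.
- The arm moves only by the shell command python3 -m crank 'ROWS' [FORCE]. ROWS is JSON, a list of rows, each a list of 7 numbers: the shift along the tool's x, y, z in units of 80 mm (1.0 is 80 mm), then the turn, a rotation vector about the tool's x, y, z in units of pi/2 rad (1.0 is pi/2 rad), then the closure, from -1 (fully open) to 1 (shut). In form: [[dx, dy, dz, ax, ay, az, fingers], ...]. A call has 1 to 8 rows; each row is the pose to reach, as a shift and turn from the pose commanded when the call began, along the tool's axes at that moment; what a row does not reach only later rows make up. A row lasts 1/12 s, in which the tool goes at most 41.7 mm and 7.16 degrees, less where a joint would pass 70% of its speed; a pose out of reach is approached as far as the arm can. A call with a number of a shift or a turn outside -1 to 1 is refused whole. A call with a gripper value outside its range is refused whole. The fingers move at their own pace and stop on an object; FORCE is the grip in N (left out, the last holds). Time passes only in rows, so rows that repeat a pose let the fingers close. It gives the time, the measured TCP pose, the force, the opening and the grip force at its end, in the units of the state.
- ctrl.get_obs(): the state, without advancing time (a new reading comes with each control period).
- imaging.get_image(name): name is "scene" or "top"; returns the picture (384x512x3 uint8, red, green, blue); there is no depth.
- imaging.get_calibration(name): a dict with "vfov" (degrees; the focal length in pixels is half the picture's height over the tangent of half this angle, whatever the lens; pixels are square), "cx", "cy" (the principal point, pixels), "k1" (the pictures are not rectified: a ray, as slopes to the right and down, at radius r is drawn at 1 + k1 r^2 times it, then the intrinsics apply), "rvec" (rotation vector, rad) and "tvec" (3), from world to camera coordinates, as OpenCV has them. Camera axes: x right, y down, z forward; pixel columns grow to the right and rows downward; lengths in m; the calibration is good to about 2 mm. A picture is of the moment at which its call begins. get_calibration takes no time and is no camera call.
- ctrl.job_done(): hands the job in; it is judged then, once.
The state is a dict: "t": time; "qpos": joint angles; "qvel": joint speeds; "joint_torque": joint torques, N m; "eef_pos": TCP position; "orientation": TCP orientation; "ft_force": force on the tool from outside, world axes, zero at the start; "wrist_torque": the same for the moment, N m; "grip_width": opening from 0.0 (shut) to 1.0 (fully open); "gripper_force": force on a finger pad.
Only numpy, scipy, OpenCV 4.12 (cv2) and the standard library are available. Lean on these libraries where they do the work, as an engineer would, in place of code of your own. Each camera call takes 0.05 s, during which the arm holds its last target. There are 200 camera calls.

### The job

On the animation set, take the sprung slide gauge by its knob and pull it out until its needle is level with the middle of the tall wire puppet (not the squat clay one), and hold it there for about two seconds while the frame is shot. Then ease the slide fully home under control, without letting it snap back, and let go. Do not bump the puppets.

Things in the scene. Friction and masses are not known exactly. Their poses are not given: they have to be found in the camera images.
- gauge (a joint): Travel of the sprung gauge slide in m: 0 = fully home, grows as it is pulled out, end stop 0.160. The spring pulls home with 2.4 N at home, rising 0.4 N per 10 mm; let go when far out it snaps home, within a few mm of home it does no harm. Runs level on a straight aluminium rail (265 x 30 mm, top 38 mm above the table) on a plywood board 360 x 270 x 18 mm.
- gauge_grip (a point): Middle of the gauge's knob, an upright aluminium cylinder 22 mm thick on a dark carriage 42 x 38 mm; 88 mm above the table, knob top 22 mm higher, carriage top 36 mm lower. Moves with the slide. Pull-out is its -x; z up. A 6 mm steel needle in its x = 0 plane, 43 mm lower, reaches 70 mm to +y, towards the puppets. Grey spring housing 43 mm to +x of the home position, top 60 mm above the table.
- tall_figure: Tall thin wire puppet, steel with white head, 110 mm high, round foot 36 mm, arms 58 mm across, bolted to the board. Origin: centre of the foot's underside, 18 mm above the table, straight below the head. Stands 110 mm to the +y side of the rail, 50 to 140 mm in the pull-out direction from the knob's home. The needle is level with it when its origin has x = 0 in gauge_grip's frame.
- squat_figure: Squat grey clay puppet, 55 mm high, 36 mm wide, round head, no legs; bolted to the board in the same row as the tall one, either nearer to or farther from the gauge's home. Origin: centre of its underside, straight below its head. To be left alone.

How it is judged:
On the way:
1. the needle is held level with the tall puppet, within 10 mm along the rail, for 1.5 s (x of tall_figure in the frame of gauge_grip between -0.01 and 0.01 m), for 1.5 s.
At the end, for the whole second after the job is handed in: The slide is back home (within 8 mm), at rest and released (value of joint gauge below 0.008 m and velocity of joint gauge between -0.02 and 0.02 m/s); the robot touches nothing.
It fails at once if the slide snaps back (it runs home faster than 0.5 m/s) (velocity of joint gauge below -0.5 m/s).
It fails at once if the robot bumps a puppet (more than 3 N) (contact force between any of the arm, the fingers and tall_figure above 3 N or contact force between any of the arm, the fingers and squat_figure above 3 N).
It also fails if it takes over 43 s, if anything falls off the work surface, if the arm or the gripper's body presses on something with over 40 N, if the wrist force passes 120 N, or if a joint passes its speed limit or range.

## Working session

There is one attempt and no reset: what is moved stays moved. The work goes in short steps, Python scripts to look and compute and a shell command to move; the robot and the scene stay as the last step left them, time stands still between calls to the robot, and variables do not carry over. Pictures are saved under pics/ and viewed, at most 10 in all, crops included, and the job is handed in when it is done.

```bash
ls; mkdir -p pics
python3 - <<'E'
from station import ctrl, imaging
import cv2
for n in("scene","top"):
    cv2.imwrite(f"pics/{n}0.png",cv2.resize(imaging.get_image(n)[:,:,::-1],(800,600),interpolation=cv2.INTER_CUBIC)); print(imaging.get_calibration(n))
print(ctrl.get_obs())
E
```

```text
pics
{'vfov': 50.0567690955984, 'cx': 257.8294598112858, 'cy': 186.68406591305478, 'k1': -0.00451842472381874, 'rvec': array([ 2.25349956,  0.92710785, -0.33551711]), 'tvec': array([-0.45639592, -0.20170299,  1.02321131])}
{'vfov': 54.165643845367136, 'cx': 249.43379237743608, 'cy': 188.68356717257143, 'k1': -0.02861325091293512, 'rvec': array([ 2.17008544, -2.19009712,  0.09899374]), 'tvec': array([0.04197876, 0.58071001, 0.6760149 ])}
{'t': 0.1, 'qpos': array([ 9.00685938e-01,  3.81116098e-01,  1.29815528e+00, -1.52286472e-07,
        1.46358378e+00, -2.15270697e-01]), 'qvel': array([ 1.80707477e-04, -2.06174708e-03, -2.39257628e-03,  6.71939977e-04,
       -6.62551357e-05, -1.83396996e-04]), 'joint_torque': array([ 4.52579028e-03, -4.38643312e+01, -2.24911237e+01,  7.15238764e-02,
        3.41546175e-02, -6.83711937e-05]), 'eef_pos': array([0.24145561, 0.49389007, 0.23821625]), 'orientation': array([-7.08195754e-01, -3.06017369e+00,  1.79176465e-03]), 'ft_force': array([ 0.38247625, -0.2037046 ,  0.73983528]), 'wrist_torque': array([ 0.01549882, -0.01132337,  0.02522273]), 'gripper_force': 0.0, 'grip_width': 0.9943077273847113}
```

View pics/scene0.png

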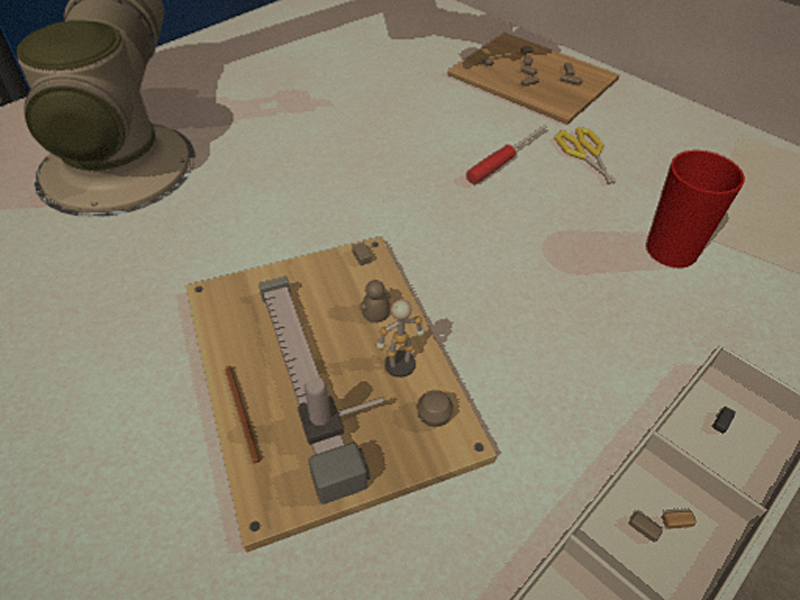

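View pics/top0.png

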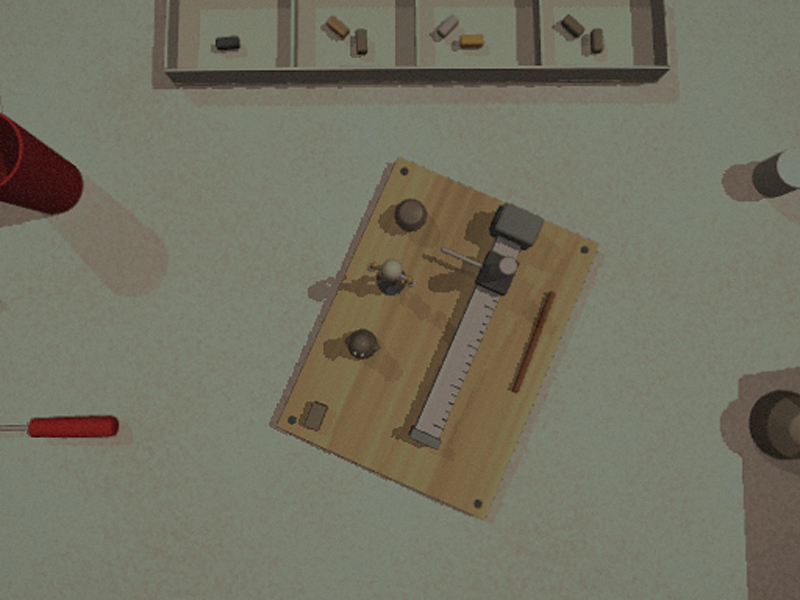

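The scene and top views agree. The knob is near its spring housing (top view 508,265) and the tall puppet's head is at (391,270). The squat puppet is at (362,343), and a loose dome-shaped thing is at (410,214). I'll enlarge both views.

Run:
```python
from station import imaging
import cv2
for n,(x,y,w,h) in {"top":(230,120,120,90),"scene":(190,180,120,90)}.items():
    im=imaging.get_image(n)[y:y+h,x:x+w,::-1]
    im=cv2.resize(im,None,fx=6.6,fy=6.6,interpolation=cv2.INTER_CUBIC)
    cv2.imwrite(f"pics/{n}1.png",cv2.convertScaleAbs(im,alpha=1.6))
```

```text
(no output)
```

View pics/top1.png

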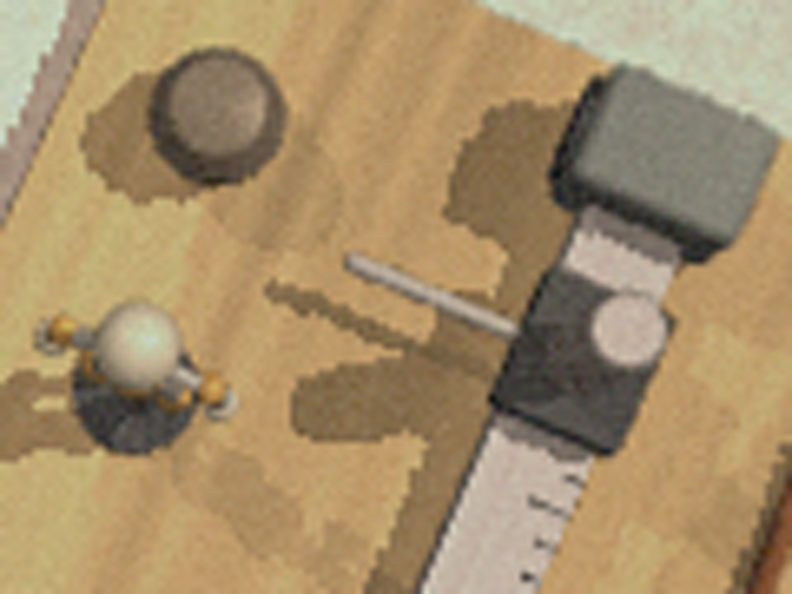

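View pics/scene1.png

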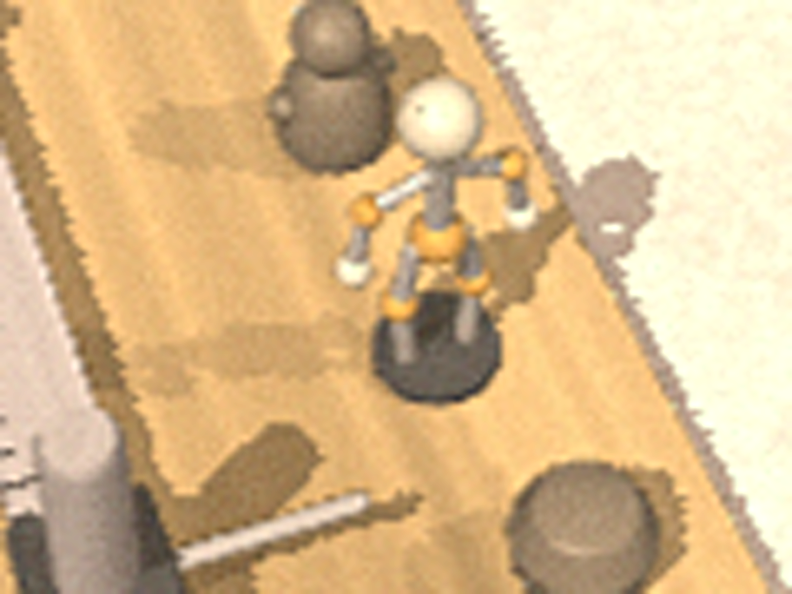

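The top crop shows the knob top at (628,329), needle from (515,328) to its tip (350,262), puppet head (138,345) and foot (137,393). The scene crop shows the knob top at (79,450), foot (437,350) and head (440,120), with the squat puppet behind at (330,35).

```bash
cat > h.py <<'E'
import numpy as np, cv2
from station import ctrl, imaging
def ray(n,uv,z):
    c=imaging.get_calibration(n); f=192/np.tan(np.radians(c["vfov"]/2))
    R=cv2.Rodrigues(c["rvec"])[0]
    K=np.array([[f,0,c["cx"]],[0,f,c["cy"]],[0,0,1]])
    p=cv2.undistortPoints(np.array([[uv]],float),K,np.array([c["k1"],0,0,0.]))[0,0]
    d=R.T@np.array([p[0],p[1],1]); o=-R.T@c["tvec"]
    return o+d*(z-o[2])/d[2]
O={"top":(230,120),"scene":(190,180)}
def cr(n,u,v,z,O=O,s=6.6): return ray(n,(O[n][0]+(u+.5)/s-.5,O[n][1]+(v+.5)/s-.5),z)
def full(n,u,v,z): return ray(n,((u+.5)/1.5625-.5,(v+.5)/1.5625-.5),z)
E
python3 - <<'E'
from h import *
np.set_printoptions(precision=4,suppress=True)
kt=cr("top",628,329,.11);ks=cr("scene",79,450,.11)
ft=cr("top",137,393,.022);fs=cr("scene",437,350,.022)
ht=cr("top",138,345,.117);hs=cr("scene",440,120,.117)
nt=cr("top",350,262,.045);nb=cr("top",515,328,.045);ns=cr("scene",365,502,.045)
cc=np.mean([cr("top",*p,.052) for p in[(492,400),(615,452),(672,325),(560,265)]],0)
sq=full("top",362,343,.05)
print("knob",kt,ks,"carriage",cc,"\nfoot",ft,fs,"\nhead",ht,hs,"\nneedle",nt,ns,nb,"squat",sq)
L=[full("top",*p,.038) for p in[(474,297),(416,424),(497,294),(440,432)]]
for a,b in((0,1),(2,3)): d=L[b]-L[a]; print("rail",np.degrees(np.arctan2(d[1],d[0])))
d=nt-nb; print("needle",np.degrees(np.arctan2(d[1],d[0])))
d=sq-ft; print("row",np.degrees(np.arctan2(d[1],d[0])))
B=[full("top",*p,.018) for p in[(398,159),(273,426),(598,242),(486,517)]]
for a,b in((0,1),(2,3)): d=B[b]-B[a]; print("board",np.degrees(np.arctan2(d[1],d[0])),np.linalg.norm(d))
o=ctrl.get_obs(); print(cv2.Rodrigues(o["orientation"])[0])
E
```

```text
knob [ 0.6045 -0.0874  0.11  ] [ 0.6063 -0.0905  0.11  ] carriage [ 0.6039 -0.0874  0.052 ] 
foot [0.5993 0.0348 0.022 ] [0.601  0.0328 0.022 ] 
head [0.6006 0.0352 0.117 ] [0.5992 0.034  0.117 ] 
needle [ 0.6327 -0.0243  0.045 ] [ 0.6324 -0.0255  0.045 ] [ 0.6139 -0.0696  0.045 ] squat [0.5242 0.0693 0.05  ]
rail 154.42675820703607
rail 156.3523362059903
needle 67.47214279311832
row 155.2804091886334
board 154.8435235580869 0.35657408092401266
board 156.05302362045595 0.3561251521674453
[[-0.8983  0.4393 -0.0006]
 [ 0.4393  0.8983 -0.0007]
 [ 0.0002 -0.0009 -1.    ]]
```

Measurements agree: the puppet is 110 mm across and 55 mm along the pull (direction about 155.6°), and the needle tip sits 69 mm across. I'll carry the arm over at height, with the gripper's closing line later turned along the rail.

```bash
for i in 1; do
python3 -m crank '[[-0.5,-0.31,0,0,0,0,-1],[-1,-0.62,0,0,0,0,-1],[-1,-0.62,0,0,0,0,-1]]'
python3 -m crank '[[-0.5,-0.31,0,0,0,0,-1],[-1,-0.62,0,0,0,0,-1],[-1,-0.62,0,0,0,0,-1]]'
python3 -m crank '[[-0.5,-0.31,0,0,0,0,-1],[-1,-0.62,0,0,0,0,-1],[-1,-0.62,0,0,0,0,-1]]'
python3 -m crank '[[-0.5,-0.31,0,0,0,0,-1],[-1,-0.62,0,0,0,0,-1],[-1,-0.62,0,0,0,0,-1]]'
done
```

```text
t: 0.45
eef_pos: [0.2933, 0.4113, 0.2386]
orientation: [0.711, 3.06, -0.002]
ft_force: [0.5, -0.5, 0.9]
grip_width: 1.001
gripper_force: 0.0
t: 0.7
eef_pos: [0.3437, 0.3316, 0.2387]
orientation: [0.713, 3.059, -0.001]
ft_force: [0.0, -0.8, -0.1]
grip_width: 1.002
gripper_force: 0.0
t: 0.95
eef_pos: [0.3939, 0.252, 0.2387]
orientation: [0.713, 3.059, -0.001]
ft_force: [0.4, 0.5, 0.5]
grip_width: 1.001
gripper_force: 0.0
t: 1.2
eef_pos: [0.4441, 0.1724, 0.2386]
orientation: [0.713, 3.059, -0.001]
ft_force: [0.2, -0.5, 0.2]
grip_width: 1.003
gripper_force: 0.0
```

```bash
python3 -m crank '[[-0.5,-0.31,0,0,0,0,-1],[-1,-0.62,0,0,0,0,-1],[-1,-0.62,0,0,0,0,-1]]'
python3 -m crank '[[-0.5,-0.31,0,0,0,0,-1],[-1,-0.62,0,0,0,0,-1],[-1,-0.62,0,0,0,0,-1]]'
python3 -m crank '[[-0.5,-0.31,0,0,0,0,-1],[-1,-0.62,0,0,0,0,-1],[-1,-0.62,0,0,0,0,-1]]'
python3 -m crank '[[0,0,0,0,0,0.49,-1],[0,0,0,0,0,0.49,-1],[0,0,0,0,0,0.49,-1],[0,0,0,0,0,0.49,-1],[0,0,0,0,0,0.49,-1],[0,0,0,0,0,0.49,-1],[0,0,0,0,0,0.49,-1]]'
python3 -m crank '[[0,0,0,0,0,0.49,-1],[0,0,0,0,0,0.49,-1],[0,0,0,0,0,0.49,-1],[0,0,0,0,0,0.49,-1],[0,0,0,0,0,0.49,-1],[0,0,0,0,0,0.49,-1],[0,0,0,0,0,0.49,-1],[0,0,0,0,0,0.49,-1]]' >/dev/null
python3 - <<'E'
from h import *
o=ctrl.get_obs(); R=cv2.Rodrigues(o["orientation"])[0]; print(o["t"],o["eef_pos"],o["qpos"],R)
print("yaw y",np.degrees(np.arctan2(R[1,1],R[0,1])))
print("units", R.T@(np.array([.605,-.0885,.077])-o["eef_pos"])/.08)
E
```

```text
t: 1.45
eef_pos: [0.4942, 0.0927, 0.2384]
orientation: [0.713, 3.059, -0.001]
ft_force: [-0.5, 0.5, -1.4]
grip_width: 1.001
gripper_force: 0.0
t: 1.7
eef_pos: [0.5442, 0.013, 0.2382]
orientation: [0.713, 3.059, -0.001]
ft_force: [-0.7, 0.5, -0.3]
grip_width: 0.997
gripper_force: 0.0
t: 1.95
eef_pos: [0.5941, -0.0667, 0.2379]
orientation: [0.712, 3.06, -0.001]
ft_force: [0.1, 0.1, -0.2]
grip_width: 1.002
gripper_force: 0.0
t: 2.53
eef_pos: [0.592, -0.0621, 0.2387]
orientation: [-1.81, -2.567, -0.0]
ft_force: [-0.6, 1.2, -0.4]
grip_width: 1.0
gripper_force: 0.0
3.2 [ 0.59207386 -0.06294486  0.2387506 ] [-3.04650010e-01  4.61495164e-01  1.16447421e+00  2.07054870e-04
  1.51585988e+00  1.14068679e-01] [[ 4.06600591e-01  9.13606005e-01 -1.63687957e-04]
 [ 9.13606002e-01 -4.06600542e-01  2.68191932e-04]
 [ 1.78466148e-04 -2.58593299e-04 -9.99999951e-01]]
yaw y -23.99146515589946
units [-0.22650529  0.2780245   2.02177028]
```

```bash
python3 -m crank '[[-0.23,0.28,0,0,0,0,-1],[-0.23,0.28,0.5,0,0,0,-1],[-0.23,0.28,0.9,0,0,0,-1],[-0.23,0.28,0.9,0,0,0,-1],[-0.23,0.28,0.9,0,0,0,-1]]'
python3 - <<'E'
from h import *
a=[]
for n,(x,y,w,h) in {"top":(240,110,120,90),"scene":(150,180,120,90)}.items():
    im=imaging.get_image(n)[y:y+h,x:x+w,::-1]
    a.append(cv2.resize(im,(400,300),interpolation=cv2.INTER_CUBIC))
cv2.imwrite("pics/c2.png",cv2.convertScaleAbs(np.hstack(a),alpha=1.5))
E
```

```text
t: 3.62
eef_pos: [0.6047, -0.0893, 0.1663]
orientation: [-2.634, -1.708, 0.003]
ft_force: [0.7, -0.5, 1.0]
grip_width: 1.001
gripper_force: 0.0
```

View pics/c2.png

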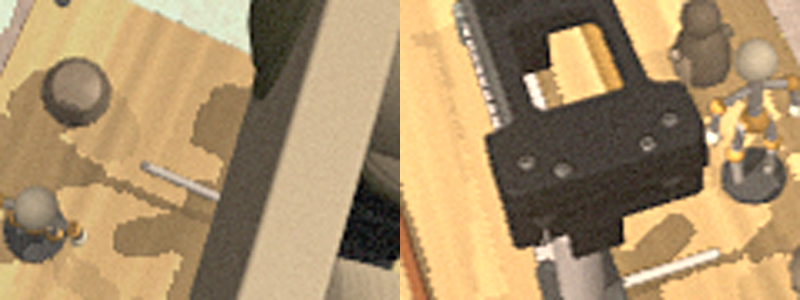

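The gripper straddles the knob with both fingers along the rail; in the scene half the knob is at (580,265) under the gripper, and the puppets are clear. Descending and closing.

```bash
python3 -m crank '[[0,0,0.3,0,0,0,-1],[0,0,0.6,0,0,0,-1],[0,0,0.9,0,0,0,-1],[0,0,0.99,0,0,0,-1],[0,0,0.99,0,0,0,-1]]'
python3 -m crank '[[0,0,0.12,0,0,0,-1],[0,0,0.12,0,0,0,-1]]'
python3 -m crank '[[0,0,0,0,0,0,0.3],[0,0,0,0,0,0,0.4],[0,0,0,0,0,0,1],[0,0,0,0,0,0,1],[0,0,0,0,0,0,1],[0,0,0,0,0,0,1],[0,0,0,0,0,0,1],[0,0,0,0,0,0,1]]' 20
```

```text
t: 4.13
eef_pos: [0.6051, -0.0896, 0.0877]
orientation: [-2.637, -1.706, 0.001]
ft_force: [-0.4, 0.5, 0.5]
grip_width: 0.997
gripper_force: 0.0
t: 4.3
eef_pos: [0.6054, -0.0899, 0.0784]
orientation: [2.637, 1.705, 0.001]
ft_force: [0.6, 0.1, -0.2]
grip_width: 1.0
gripper_force: 0.0
t: 4.97
eef_pos: [0.605, -0.0898, 0.078]
orientation: [2.639, 1.705, -0.0]
ft_force: [1.0, 0.3, -0.4]
grip_width: 0.418
gripper_force: 0.0
```

```bash
python3 -m crank '[[0,0,0,0,0,0,1],[0,0,0,0,0,0,1],[0,0,0,0,0,0,1],[0,0,0,0,0,0,1],[0,0,0,0,0,0,1],[0,0,0,0,0,0,1]]'
python3 - <<'E'
from h import *
o=ctrl.get_obs();R=cv2.Rodrigues(o["orientation"])[0];print(o["t"],np.degrees(np.arctan2(R[1,1],R[0,1])),R.T@o["ft_force"], o["grip_width"]*88)
E
```

```text
t: 5.47
eef_pos: [0.6033, -0.089, 0.0778]
orientation: [-2.635, -1.704, 0.005]
ft_force: [-7.3, 2.8, 4.4]
grip_width: 0.239
gripper_force: 20.0
5.4667 -24.238339844480745 [-0.48670253 -7.84675    -4.40197703] 21.013172173233585
```

Gripped the 22 mm knob, home at TCP about (0.603,-0.089). Pulling 54 mm.

```bash
python3 -m crank '[[0,-0.09,0,0,0,0,1],[0,-0.18,0,0,0,0,1],[0,-0.27,0,0,0,0,1],[0,-0.36,0,0,0,0,1],[0,-0.45,0,0,0,0,1],[0,-0.54,0,0,0,0,1],[0,-0.63,0,0,0,0,1],[0,-0.7,0,0,0,0,1]]'
python3 -m crank '[[0,0,0,0,0,0,1],[0,0,0,0,0,0,1],[0,0,0,0,0,0,1]]'
python3 - <<'E'
from h import *
o=ctrl.get_obs();d=np.array([-.911,.413]);e=o["eef_pos"][:2]
print("pulled",(e-[.6033,-.089])@d,"to go",(np.array([.600,.0343])-e)@d,"lateral",(e-[.6033,-.089])@[.413,.911])
a=[]
for n,(x,y,w,h) in {"top":(230,110,120,90),"scene":(180,180,120,90)}.items():
    im=imaging.get_image(n)[y:y+h,x:x+w,::-1]
    a.append(cv2.resize(im,(400,300),interpolation=cv2.INTER_CUBIC))
cv2.imwrite("pics/c3.png",cv2.convertScaleAbs(np.hstack(a),alpha=1.5))
E
```

```text
t: 6.13
eef_pos: [0.5533, -0.0664, 0.0779]
orientation: [2.638, 1.705, 0.0]
ft_force: [5.6, 0.7, -5.1]
grip_width: 0.24
gripper_force: 20.0
t: 6.38
eef_pos: [0.5542, -0.0667, 0.0779]
orientation: [-2.639, -1.705, -0.001]
ft_force: [5.3, 1.3, -6.4]
grip_width: 0.242
gripper_force: 20.0
pulled 0.0539787823525522 to go -4.958235255222987e-05 lateral 1.744894495829541e-06
```

View pics/c3.png

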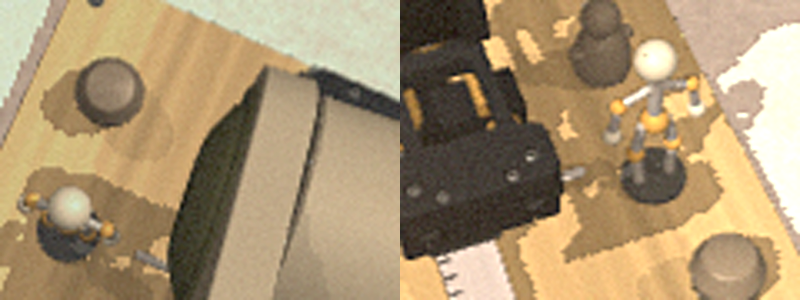

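The needle tip shows at (138,256) in the top half and (583,172) in the scene half, pointing at the puppet's foot (653,175).

```bash
python3 - <<'E'
from h import *
O={"top":(230,110),"scene":(180,180)}
for n,u,v in(("top",138,256),("scene",183,172)):
    t=cr(n,u,v,.045,O,10/3)[:2]; d=np.array([.6,.0343])-t
    print(t,"puppet minus tip along pull",d@[-.911,.413],"across",d@[.413,.911])
E
python3 -m crank '[[0,0,0,0,0,0,1],[0,0,0,0,0,0,1],[0,0,0,0,0,0,1],[0,0,0,0,0,0,1],[0,0,0,0,0,0,1],[0,0,0,0,0,0,1],[0,0,0,0,0,0,1],[0,0,0,0,0,0,1]]'
python3 -m crank '[[0,0,0,0,0,0,1],[0,0,0,0,0,0,1],[0,0,0,0,0,0,1],[0,0,0,0,0,0,1],[0,0,0,0,0,0,1],[0,0,0,0,0,0,1],[0,0,0,0,0,0,1],[0,0,0,0,0,0,1]]'
python3 -m crank '[[0,0,0,0,0,0,1],[0,0,0,0,0,0,1],[0,0,0,0,0,0,1],[0,0,0,0,0,0,1],[0,0,0,0,0,0,1],[0,0,0,0,0,0,1],[0,0,0,0,0,0,1],[0,0,0,0,0,0,1]]'
```

```text
[ 0.58305024 -0.00248769] puppet minus tip along pull -0.00024791140626274216 across 0.04051383659630063
[ 0.5839997  -0.00339052] puppet minus tip along pull 0.0009899066428090738 across 0.040944188534893296
t: 7.15
eef_pos: [0.5543, -0.0668, 0.0779]
orientation: [2.639, 1.705, 0.001]
ft_force: [4.9, 0.5, -5.2]
grip_width: 0.239
gripper_force: 20.0
t: 7.82
eef_pos: [0.5543, -0.0668, 0.0779]
orientation: [2.639, 1.705, 0.001]
ft_force: [5.7, 0.9, -5.6]
grip_width: 0.241
gripper_force: 20.0
t: 8.48
eef_pos: [0.5543, -0.0668, 0.0779]
orientation: [2.639, 1.705, 0.001]
ft_force: [6.0, 0.6, -5.4]
grip_width: 0.242
gripper_force: 20.0
```

Level within 1 mm and held for over 2 s. Easing home.

```bash
python3 -m crank '[[0,0.07,0,0,0,0,1],[0,0.15,0,0,0,0,1],[0,0.24,0,0,0,0,1],[0,0.33,0,0,0,0,1],[0,0.42,0,0,0,0,1],[0,0.51,0,0,0,0,1],[0,0.58,0,0,0,0,1],[0,0.63,0,0,0,0,1]]'
python3 -m crank '[[0,0.02,0,0,0,0,1],[0,0.04,0,0,0,0,1],[0,0.05,0,0,0,0,1],[0,0.05,0,0,0,0,1]]'
```

```text
t: 9.15
eef_pos: [0.6005, -0.0878, 0.0779]
orientation: [-2.639, -1.705, 0.0]
ft_force: [3.2, 1.3, -4.0]
grip_width: 0.24
gripper_force: 20.0
t: 9.48
eef_pos: [0.6032, -0.089, 0.0779]
orientation: [-2.638, -1.705, 0.001]
ft_force: [1.6, 1.3, -5.1]
grip_width: 0.236
gripper_force: 20.0
```

```bash
python3 -m crank '[[0,0,0,0,0,0,0.4],[0,0,0,0,0,0,0.2],[0,0,0,0,0,0,0],[0,0,0,0,0,0,-1],[0,0,0,0,0,0,-1],[0,0,0,0,0,0,-1],[0,0,0,0,0,0,-1],[0,0,0,0,0,0,-1]]'
python3 -m crank '[[0,0,0,0,0,0,-1],[0,0,0,0,0,0,-1],[0,0,-0.15,0,0,0,-1],[0,0,-0.4,0,0,0,-1],[0,0,-0.7,0,0,0,-1],[0,0,-1,0,0,0,-1],[0,0,-1,0,0,0,-1]]'
python3 -m crank '[[-0.2,0,-0.4,0,0,0,-1],[-0.5,0,-0.8,0,0,0,-1],[-0.9,0,-1,0,0,0,-1],[-1,0,-1,0,0,0,-1],[-1,0,-1,0,0,0,-1]]'
python3 -m crank '[[-0.4,0,0,0,0,0,-1],[-0.8,0,0,0,0,0,-1],[-1,0,0,0,0,0,-1],[-1,0,0,0,0,0,-1],[-1,0,0,0,0,0,-1]]'
python3 - <<'E'
from h import *
x,y,w,h=190,180,120,90
cv2.imwrite("pics/s4.png",cv2.convertScaleAbs(cv2.resize(imaging.get_image("scene")[y:y+h,x:x+w,::-1],(792,594),interpolation=cv2.INTER_CUBIC),alpha=1.6))
E
```

```text
t: 10.15
eef_pos: [0.6036, -0.0892, 0.078]
orientation: [2.639, 1.705, -0.0]
ft_force: [-0.6, 0.8, -0.4]
grip_width: 0.806
gripper_force: 0.0
t: 10.73
eef_pos: [0.6052, -0.0896, 0.1627]
orientation: [2.633, 1.702, 0.008]
ft_force: [-0.8, 0.0, 0.7]
grip_width: 0.999
gripper_force: 0.0
t: 11.15
eef_pos: [0.5701, -0.1637, 0.2379]
orientation: [2.641, 1.701, 0.0]
ft_force: [-0.5, 0.2, -0.6]
grip_width: 0.998
gripper_force: 0.0
t: 11.57
eef_pos: [0.5378, -0.2342, 0.2364]
orientation: [-2.637, -1.703, 0.001]
ft_force: [-0.2, 1.2, -0.0]
grip_width: 0.999
gripper_force: 0.0
```

View pics/s4.png

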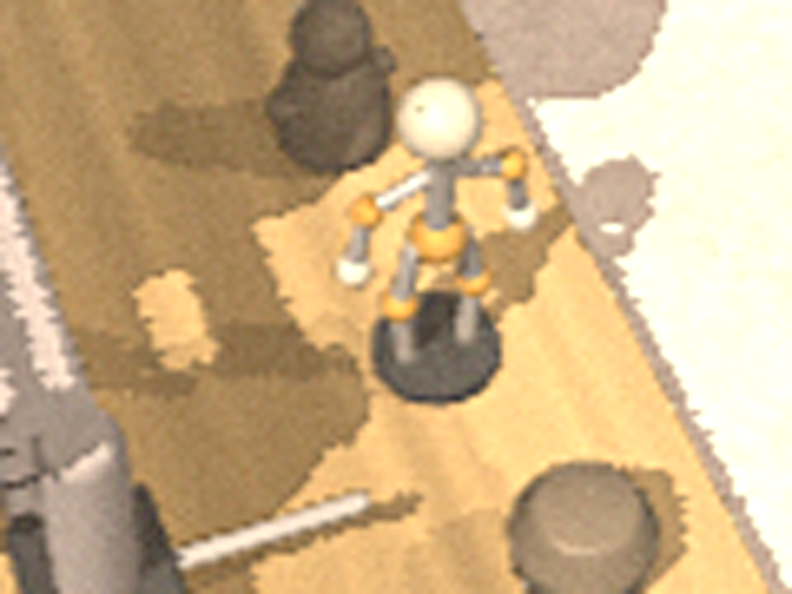

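The needle tip is back at (365,502), the same pixel as at the start. The knob is home at (79,450), both puppets are undisturbed and the gripper is clear.

```bash
python3 -c "
from station import ctrl
print(ctrl.job_done())"
```

```text
the job is handed in; nothing more can be done
None
```

The job is handed in: I held the needle within about 1 mm of the tall puppet's middle (my measurement) for just over 2 s, eased the slide fully home, released it and moved clear without touching either puppet; no verdict came back.

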